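# Take the honing steel out of the locked-off steriliser

### The arm

A 6-joint arm with a two-finger parallel gripper is mounted at the origin on the work surface. World frame = base frame: x ahead of the robot, y to its left, z up, the work surface at z = 0. Lengths are in m, angles in degrees, forces in N, time in s.
With the tool pointing down it reaches from about 0.35 to 0.975 m from the base axis. Payload 4.9 kg.
Tool frame: the origin (TCP) lies on the centre line of the jaws, within the pads' length; the fingertips stand arm.tip_extent ahead of it and the grasp point (between the pads) lies 5 mm behind it (arm.tip_extent is the distance from the TCP to the fingertips, in m); y points along the fingers, x is the direction in which the jaws open and shut, and the axes are right-handed (so a half turn about y gives the same grasp; the last joint's range is limited). The gripper opens to 85 mm and grips with 20 to 120 N. Pads are 22 mm wide; open, the fingers measure 114 mm over their backs; the gripper's body (76 mm by 85 mm) begins 54 mm behind the grasp point. The pads swing forward as they close: fully open they stand 13 mm farther back than shut.
Start: joints at [64.458, 3.019, 92.412, -0, 84.569, -6.818], TCP at [0.201, 0.592, 0.245] pointing down, gripper open.
Joint ranges: [-172.51, 172.51], [-57.92, 126.97], [3.15, 148.05], [-58.71, 238.71], [5.1, 150.11], [-179.66, 179.66]. Speed limits (degrees/s): [147.25, 147.25, 180, 180, 180, 180].

### API

Orientations are given as a 3x3 rotation matrix whose columns are the frame's x, y, z axes.
In Python, from cell import arm gives the robot as it stands.
- The arm moves only by the tool step_arm, never from a script. Its argument "plan" is a list of rows, each a list of 3 entries, a list of its own where there are three numbers: the finger opening in m, from 0 to 0.0854, then the shift along the world's x, y, z in m, then the turn, a rotation vector about the world's x, y, z in degrees. A call has 1 to 12 rows; each row shifts and turns the pose as measured when the row begins; what a row does not reach is not made up. A row lasts 1/8 s, in which the tool goes at most 62.5 mm and 10.7 degrees, less where a joint would pass 70% of its speed; a pose out of reach is approached as far as the arm can. A call with a gripper value outside its range is refused whole. The fingers move at their own pace and stop on an object; "force" is the grip in N (left out, the last holds). Time passes only in rows, so rows that do not move let the fingers close. It gives the time, the measured TCP pose, the force and the opening at its end, in the units of the state.
- arm.get_obs(): the state, without advancing time (a new reading comes with each control period).
- arm.grab_frame(name): name is "side" or "top"; returns a dict with "img" (420x560x3 uint8, red, green, blue), "intrinsics" (3x3 intrinsics, pixels), "k1" (the pictures are not rectified: a ray, as slopes to the right and down, at radius r is drawn at 1 + k1 r^2 times it, then the intrinsics apply), "R" (3x3) and "t" (3): a world point X has camera coordinates R X + t. Camera axes: x right, y down, z forward; pixel columns grow to the right and rows downward; lengths in m; the calibration is good to about 2 mm. A picture is of the moment at which its call begins. There is no depth.
- arm.sign_off(): hands the job in, once; it reports no verdict.
The state is a dict: "time": time; "q": joint angles; "joint_velocities": joint speeds; "tau": joint torques, N m; "position": TCP position; "orientation": TCP orientation; "force": force on the tool from outside, world axes, zero at the start; "moment": the same for the moment, N m; "opening": finger opening in m.
Only numpy, scipy, OpenCV 4.12 (cv2) and the standard library are available. Lean on these libraries where they do the work, as an engineer would, in place of code of your own. Each camera call takes 0.05 s, during which the arm holds its last target. There are 200 camera calls.

### The job

Make the knife steriliser safe by pushing the red key plug fully home, flush on its collar, into the square socket at the end of the machine, and let go of it. Then, without forcing it against the machine, draw the honing steel out of the well: it is longer than the opening, so tilt it handle end up and slide it out from under the amber cover. Finish while still holding the steel in the gripper, still and with both its ends clearly above the machine's rim, with the plug left in its socket and the jar, pepper mill, spatula and plate undisturbed.

Things in the scene. Friction and masses are not known exactly. Their poses are not given: they have to be found in the camera images.
- key: Loose red and black key plug standing upright, 81 mm tall, about 100 g. Origin: centre of its underside; z up. Black square shank 30 x 30 mm, z 0 to 30 (lowest 4 mm stepped in to 25 mm); red collar 44 x 44 mm, z 30 to 36; red grip 18 mm thick in x, 40 mm long in y, z 36 to 81. Fits the socket in any of the four square orientations.
- socket (a point): Mouth centre of the square socket, 100 mm above the counter, in the top of the grey block at the steriliser's -y end, between yellow marks. Hole 33 x 33 mm, 34 deep, 3 mm chamfer. Axes as the steriliser's. Fully home the plug's collar rests on the block's top, its origin 30 mm below this point.
- steriliser: Fixed stainless knife steriliser, open-topped well. Origin: well centre at counter level; long axis y. Outside x -80 to 80, y -265 to 180, rim at z 100 mm. Well inside: x -66 to 66, y -165 to 165, floor z 10. Fixed amber cover, 6 mm thick, flush with the rim, from y -165 to -50. Grey socket block y -265 to -180, z 0 to 100.
- opening (a point): Centre of the well's open part at rim height (steriliser x 0, y 57.5, z 100 mm); the opening measures 132 mm in x by 215 mm in y. z up; same axes as the steriliser.
- steel: Loose honing steel, 300 mm long, about 220 g, lying along the well, handle at its +y end, rod tip under the cover. Origin: on its axis, mid-handle, 75 mm above the counter at the start. y axis: along it, to the handle end. Black handle 24 x 24 mm, y -62.5 to 62.5; brass collar 23 mm thick to y -70.5; round rod 12 mm thick to the tip at y -237.5. Centre of mass near y -67.
- cross_bar (a point): Middle of the top of the grey bar across the well that carries the rod: steriliser x 0, y -30, z 69 mm. The bar is 10 mm wide and 10 mm thick, spans the well in x and is open underneath. The handle end rests on a ledge at the well's +y end (y 125 to 165, top z 63). Axes as the steriliser's.
- steel_tip (a point): Tip of the steel's rod, on its axis (237.5 mm from the steel's origin).
- steel_butt (a point): Handle end of the steel, on its axis (62.5 mm from the steel's origin).
- jar: Bystander: amber jar 64 mm in diameter, 100 mm tall. Origin: centre of underside.
- mill: Bystander: dark wooden pepper mill 54 mm in diameter, 100 mm tall. Origin: centre of underside.
- spatula: Bystander: spatula lying on the counter near the robot. Origin: centre of underside.
- plate: Bystander: small white plate 150 mm in diameter, 18 mm tall. Origin: centre of underside.
Things that resemble listed ones, but are neither listed nor needed, are in the scene too. Of the things that look like the key, the largest one is meant.

How it is judged (in metres and radians):
On the way, in this order (a step that is already met when the one before it is completed fails the run):
1. the key plug is fully home in the socket and let go (z of key in the frame of socket below -0.026 m and horizontal distance between key and socket below 0.005 m and angle between key's own z axis and vertical below 0.12 rad and contact force between the fingers and key below 0.1 N), for 0.2 s.
2. the gripper holds the steel with both ends above the rim, clear of the machine (z of each of steel_tip, steel_butt in the frame of opening above 0.03 m and contact force between the fingers and steel above 1 N and contact force between steel and steriliser below 0.05 N), for 0.2 s.
At the end, for the whole second after the job is handed in: The gripper holds the steel still (over 1 N; under 30 mm/s, 0.2 rad/s), both ends over 30 mm above the rim, touching no machine or listed thing; the key plug, untouched by the fingers, is in its socket: over 26 mm deep, within 5 mm of centre, tilted under 0.12 rad (all of step 1 and all of step 2 and linear speed of steel below 0.03 m/s and angular speed of steel below 0.2 rad/s and contact force between steel and jar below 0.05 N and contact force between steel and mill below 0.05 N and contact force between steel and spatula below 0.05 N and contact force between steel and plate below 0.05 N and contact force between steel and key below 0.05 N); the arm keeps its last pose, push and grip.
It fails at once if the steel is taken (moved over 40 mm) while the key plug is not home in its socket (distance of steel from where it was at the start of the episode above 0.04 m and (z of key in the frame of socket above -0.022 m or horizontal distance between key and socket above 0.008 m)).
It fails at once if the steel is forced against the machine (over 40 N) (contact force between steel and steriliser above 40 N).
It fails at once if a bystander is moved more than 40 mm (distance of any of jar, mill, spatula, plate from where it was at the start of the episode above 0.04 m).
It also fails if it takes over 61 s, if anything falls off the work surface, if the arm or the gripper's body presses on something with over 40 N, if the wrist force passes 120 N, or if a joint passes its speed limit or range.

## Working session

There is one attempt and no reset: what is moved stays moved. The work goes in short steps, Python scripts to look and compute and a tool call to move; the robot and the scene stay as the last step left them, time stands still between calls to the robot, and variables do not carry over. Pictures are saved under pics/ and viewed, about 8 in all and at most 12, crops included, and the job is handed in when it is done.

Besides the shell and the picture viewer there is one more tool, called after ">>>" as name([rows], argument=value, ...), one row to a line, values as JSON. step_arm: Moves the arm, as the interface text tells. Its arguments: {"type":"object","properties":{"plan":{"type":"array","items":{"type":"array"}},"force":{"type":"number"}},"required":["plan"]}

```bash
mkdir -p pics; cat > h.py <<'E'
import numpy as np, cv2
from cell import arm
def snap(n,f):
    d=arm.grab_frame(n); cv2.imwrite(f'pics/{f}.png',cv2.cvtColor(d['img'],cv2.COLOR_RGB2BGR)); np.savez(f'pics/{f}.npz',**{k:d[k] for k in d}); return d
def load(f): return dict(np.load(f'pics/{f}.npz'))
def proj(d,X):
    c=np.atleast_2d(X)@np.array(d['R']).T+d['t']; s=c[:,:2]/c[:,2:]
    s=s*(1+float(d['k1'])*(s**2).sum(1,keepdims=True)); K=np.array(d['intrinsics'])
    return s@K[:2,:2].T+K[:2,2]
def ray(d,p):
    K=np.array(d['intrinsics']); k=float(d['k1'])
    s=cv2.undistortPoints(np.array([[p]],float),K,np.array([k,0,0,0,0.]))[0,0]
    R=np.array(d['R']); return -R.T@np.array(d['t']), R.T@np.array([*s,1])
def atz(d,p,z):
    o,v=ray(d,p); return o+v*(z-o[2])/v[2]
E
python3 - <<'E'
from h import *
for n in('side','top'):
    d=snap(n,n+'0'); print(n,-d['R'].T@d['t'],d['k1'])
print(arm.get_obs()['opening'],arm.tip_extent); print(arm.get_obs()['orientation'])
E
```

```text
side [ 0.1856965  -0.94866686  0.98082547] -0.06297489971890372
top [0.31409268 0.04728701 1.19853925] -0.027629749038745776
0.08555801499220558 0.014
[[ 3.20991853e-01 -8.08903747e-04 -9.47081610e-01]
 [ 9.47080141e-01 -1.68313695e-03  3.20992793e-01]
 [-1.85372033e-03 -9.99998256e-01  2.25823426e-04]]
```

View pics/side0.png

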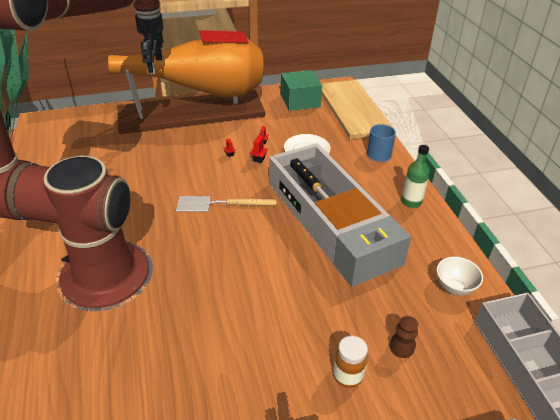

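View pics/top0.png

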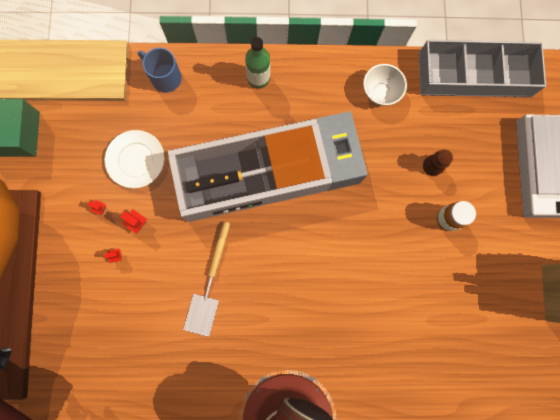

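The robot is at the bottom of the top view. The steriliser spans about (170..365, 115..217), with the socket at about (343,147). The largest red key is at about (133,221), with smaller look-alikes at (97,207) and (113,255). I'll zoom in.

```bash
python3 - <<'E'
import cv2,numpy as np
t=cv2.imread('pics/top0.png'); s=cv2.imread('pics/side0.png')
a=cv2.resize(t[190:270,80:160],(400,400),interpolation=cv2.INTER_CUBIC)
b=cv2.resize(s[115:175,220:280],(400,400),interpolation=cv2.INTER_CUBIC)
cv2.imwrite('pics/z1.png',np.hstack([a,b]))
cv2.imwrite('pics/z2.png',cv2.resize(t[105:225,165:370],(800,468),interpolation=cv2.INTER_CUBIC))
E
```

```text
(no output)
```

View pics/z1.png

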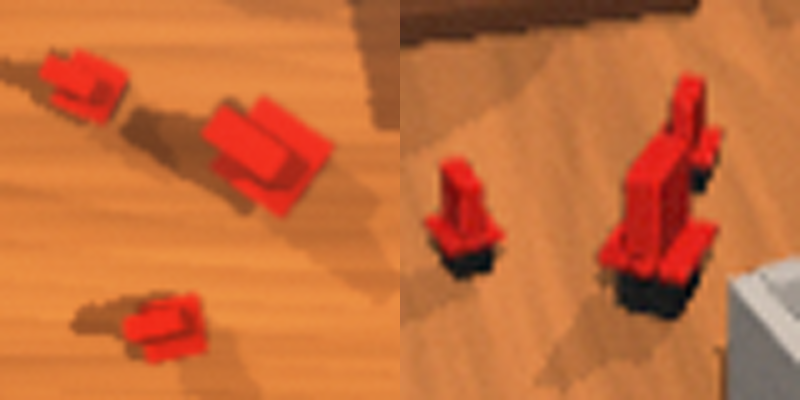

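View pics/z2.png

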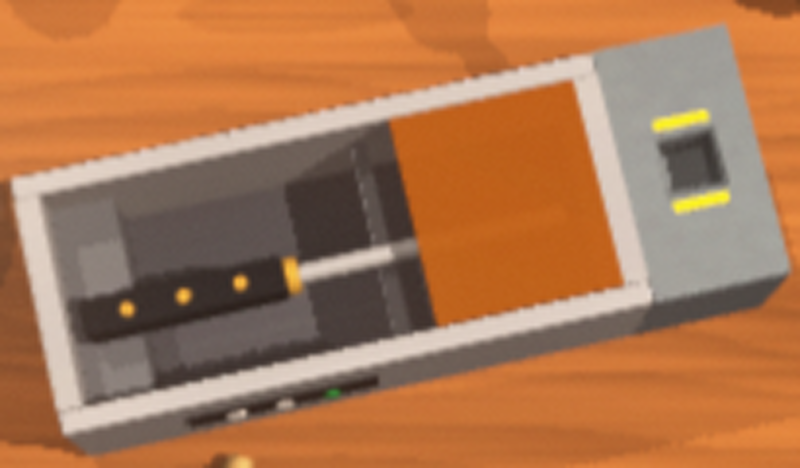

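The zoom shows the grip top corners of the key, the collar, the steriliser's rim corners, the socket and the steel's rivets clearly. I'll fit poses to these.

```bash
cat > fit.py <<'E'
from h import *
from scipy.optimize import least_squares
d=load('top0')
def up(p,s,o): return (np.array(p,float)+.5)/s-.5+np.array(o)
k=lambda *p: up(p,5,(80,190)); z=lambda *p: up(p,800/205,(165,105))
def fit(loc,pix,x0):
    loc=np.array(loc)/1000;pix=np.array(pix)
    def T(q):
        c,s=np.cos(q[2]),np.sin(q[2]); return np.c_[loc[:,0]*c-loc[:,1]*s+q[0],loc[:,0]*s+loc[:,1]*c+q[1],loc[:,2]]
    r=least_squares(lambda q:(proj(d,T(q))-pix).ravel(),x0,loss='soft_l1'); 
    print('pose',r.x[:2],np.degrees(r.x[2])); print(np.round(r.fun.reshape(-1,2),1).tolist()); return r.x
S=fit([(80,180,100),(-80,180,100),(80,-265,100),(-80,-265,100),(-80,180,0)],[z(14,180),z(64,434),z(727,25),z(789,272),z(90,455)],[.6,.1,.2])
c,s=np.cos(S[2]),np.sin(S[2]); M=np.array([[c,-s],[s,c]])
print('socket measured',atz(d,z(692,162),.1))
if __name__=='__main__':
    p0=atz(d,k(248,141),.081)
    for th in(1.0,-.6):
        K=fit([(-9,20,81),(9,20,81),(9,-20,81),(-9,-20,81),(22,-22,36),(-22,-22,36),(22,22,36),],[k(203,137),k(226,98),k(293,145),k(272,183),k(333,150),k(283,217),k(263,97)],[p0[0],p0[1],th])
    print('grip top',p0)
    for p,h in[((127,309),.087),((184,296),.087),((241,283),.087),((292,275),.0865),((395,253),.081)]:
        w=atz(d,z(*p),h); print('steel pt local',(M.T@(w[:2]-S[:2])*1000).round(1))
    for n in ((0,-222.5),(0,0),(0,57.5)): print(n,S[:2]+M@np.array(n)/1000)
E
python3 fit.py
```

```text
pose [0.59208743 0.09027223] 13.131656436861057
[[-0.9, -0.7], [-0.3, 0.2], [0.1, -0.3], [0.9, 0.2], [0.2, 0.6]]
socket measured [ 0.64246044 -0.12633701  0.1       ]
pose [0.47013568 0.37096467] -33.70218847312237
[[-0.4, -0.4], [-0.4, 1.1], [0.1, 1.2], [-0.3, -0.1], [0.8, -1.2], [0.1, 0.3], [0.2, -0.7]]
pose [0.47013568 0.37096467] -33.70220184118163
[[-0.4, -0.4], [-0.4, 1.1], [0.1, 1.2], [-0.3, -0.1], [0.8, -1.2], [0.1, 0.3], [0.2, -0.7]]
grip top [0.47099909 0.37067824 0.081     ]
steel pt local [-11.3 129.4]
steel pt local [-11.   94.4]
steel pt local [-10.7  59.3]
steel pt local [-12.5  28.3]
steel pt local [-11.5 -35.6]
(0, -222.5) [ 0.64263707 -0.12640953]
(0, 0) [0.59208743 0.09027223]
(0, 57.5) [0.57902403 0.14626864]
```

>>> step_arm([
  [0.085, [0.045, -0.037, -0.01], [0, 0, -2.5]],
  [0.085, [0.045, -0.037, -0.01], [0, 0, -2.5]],
  [0.085, [0.045, -0.037, -0.01], [0, 0, -2.5]],
  [0.085, [0.045, -0.037, -0.01], [0, 0, -2.5]],
  [0.085, [0.045, -0.037, -0.01], [0, 0, -2.5]],
  [0.085, [0.045, -0.037, -0.01], [0, 0, -2.5]],
  [0.085, [0, 0, 0], [0, 0, 0]],
], force=40)

```text
time: 0.98
position: [0.4749, 0.361, 0.1788]
orientation: [[0.56, -0.005, -0.829], [0.829, -0.003, 0.56], [-0.005, -1.0, 0.002]]
force: [-1.4, 0.5, 0.1]
opening: 0.0847
```

>>> step_arm([
  [0.085, [-0.0045, 0.0098, 0], [0.3, 0, 0.3]],
  [0.085, [0, 0, 0], [0, 0, 0]],
])

```text
time: 1.23
position: [0.4689, 0.3721, 0.1784]
orientation: [[0.554, -0.006, -0.832], [0.832, 0.003, 0.554], [-0.001, -1.0, 0.006]]
force: [0.3, -0.2, 0.9]
opening: 0.0847
```

```bash
python3 - <<'E'
from h import *
o=arm.get_obs(); print(o['time'],o['position'],o['orientation'].round(4) if hasattr(o['orientation'],'round') else o['orientation'])
d=snap('side','side1'); t=snap('top','top1')
print(proj(d,[[.4705,.371,.081],[.4705,.371,0]]))
s=cv2.imread('pics/side1.png');t=cv2.imread('pics/top1.png')
cv2.imwrite('pics/z3.png',np.hstack([cv2.resize(t[180:260,90:170],(400,400)),cv2.resize(s[90:170,220:300],(400,400))]))
E
```

```text
1.225 [0.46894849 0.37211059 0.17837233] [[ 0.5542 -0.006  -0.8324]
 [ 0.8324  0.0026  0.5542]
 [-0.0012 -1.      0.0064]]
[[257.79796708 138.870058  ]
 [258.05868762 160.56301739]]
```

View pics/z3.png

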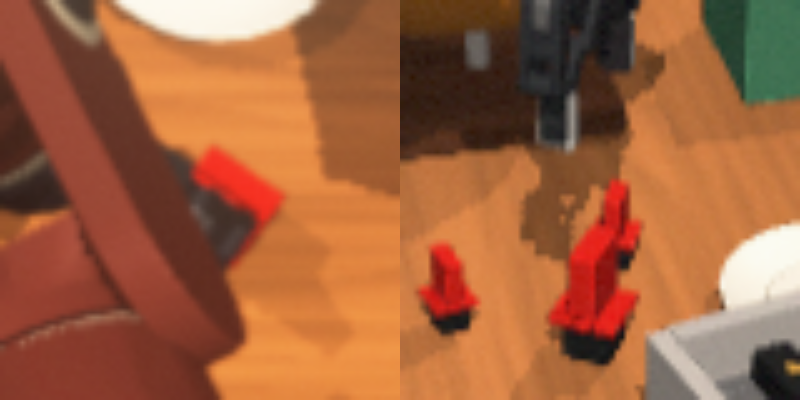

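The side view agrees: the grip top is at about (259,140), against a predicted (258,139). I'll descend and grip.

>>> step_arm([
  [0.085, [0.002, -0.001, -0.04], [-0.2, 0, 0]],
  [0.085, [0, 0, -0.04], [0, 0, 0]],
  [0.085, [0, 0, -0.025], [0, 0, 0]],
  [0.085, [0, 0, -0.01], [0, 0, 0]],
  [0.085, [0, 0, 0], [0, 0, 0]],
])

```text
time: 1.95
position: [0.4693, 0.3757, 0.0643]
orientation: [[0.547, 0.0, -0.837], [0.837, 0.002, 0.547], [0.002, -1.0, 0.001]]
force: [-0.4, 0.6, -0.6]
opening: 0.0849
```

>>> step_arm([
  [0.085, [0.0015, -0.0045, -0.006], [0, 0, -0.5]],
  [0.085, [0, 0, 0], [0, 0, 0]],
])

```text
time: 2.2
position: [0.4721, 0.372, 0.0605]
orientation: [[0.554, 0.004, -0.832], [0.832, 0.004, 0.554], [0.006, -1.0, -0.001]]
force: [-0.2, -0.3, -0.6]
opening: 0.0849
```

>>> step_arm([
  [0.085, [-0.001, -0.001, -0.002], [-0.2, 0.2, 0]],
  [0.03, [0, 0, 0], [0, 0, 0]],
  [0.03, [0, 0, 0], [0, 0, 0]],
  [0.03, [0, 0, 0], [0, 0, 0]],
  [0.03, [0, 0, 0], [0, 0, 0]],
  [0.03, [0, 0, 0], [0, 0, 0]],
  [0.03, [0, 0, 0], [0, 0, 0]],
], force=50)

```text
time: 3.08
position: [0.4724, 0.3715, 0.0604]
orientation: [[0.555, 0.003, -0.832], [0.832, 0.002, 0.555], [0.004, -1.0, -0.001]]
force: [0.2, 0.8, -0.9]
opening: 0.0395
```

>>> step_arm([
  [0.03, [0, 0, 0.04], [0, 0, 0]],
  [0.03, [0, 0, 0.05], [0, 0, 0]],
  [0.03, [0, 0, 0.05], [0, 0, 0]],
  [0.03, [0.017, -0.045, 0], [0, 0, -4.3]],
  [0.03, [0.017, -0.045, 0], [0, 0, -4.3]],
  [0.03, [0.017, -0.045, 0], [0, 0, -4.3]],
  [0.03, [0.017, -0.045, 0], [0, 0, -4.3]],
  [0.03, [0.017, -0.045, 0], [0, 0, -4.3]],
  [0.03, [0.017, -0.045, 0], [0, 0, -4.3]],
  [0.03, [0.017, -0.045, 0], [0, 0, -4.3]],
  [0.03, [0, 0, 0], [0, 0, 0]],
])

```text
time: 4.45
position: [0.5903, 0.0457, 0.2019]
orientation: [[0.904, -0.0, -0.428], [0.428, 0.001, 0.904], [-0.0, -1.0, 0.001]]
force: [-1.0, 0.8, -0.2]
opening: 0.0393
```

>>> step_arm([
  [0.03, [0.014, -0.045, 0], [0, 0, -3.5]],
  [0.03, [0.014, -0.045, 0], [0, 0, -3.5]],
  [0.03, [0.013, -0.045, 0], [0, 0, -3.5]],
  [0.03, [0.009, -0.027, 0], [0, 0, -1.5]],
  [0.03, [0, 0, 0], [0, 0, 0]],
  [0.03, [0, 0, 0], [0, 0, 0]],
])

```text
time: 5.2
position: [0.6399, -0.1145, 0.1998]
orientation: [[0.972, -0.004, -0.233], [0.233, 0.006, 0.972], [-0.002, -1.0, 0.007]]
force: [0.4, -0.8, -0.7]
opening: 0.0392
```

```bash
python3 - <<'E'
from h import *
o=arm.get_obs(); print(o['time'],o['position'],np.degrees(np.arctan2(o['orientation'][1][0],o['orientation'][0][0])))
d=snap('side','side2'); t=snap('top','top2')
print(proj(d,[[.6426,-.1264,.1]]),proj(t,[[.6426,-.1264,.1]]))
p=np.array(o['position']); print(proj(d,[p-[0,0,.0604],p+[0,0,.02]]),proj(t,[p+[0,0,.02]]))
s=cv2.imread('pics/side2.png');t=cv2.imread('pics/top2.png')
cv2.imwrite('pics/z4.png',np.hstack([cv2.resize(t[100:180,305:385],(400,400)),cv2.resize(s[175:255,335:415],(400,400))]))
E
```

```text
5.2 [ 0.63987585 -0.11452366  0.19975662] 13.48312675151013
[[373.30368563 236.63504979]] [[341.97874976 146.08368992]]
[[372.55825734 221.43601396]
 [377.21717986 195.22920805]] [[345.05125389 130.97096021]]
```

View pics/z4.png

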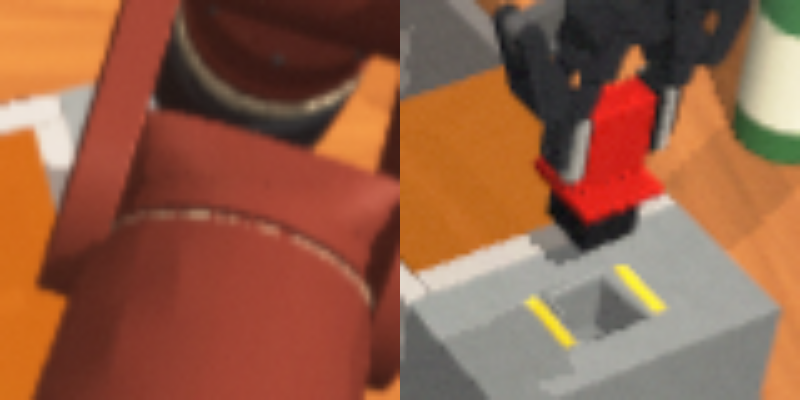

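>>> step_arm([
  [0.03, [0.003, -0.013, -0.01], [-0.3, -0.2, -0.3]],
  [0.03, [0, 0, 0], [0, 0, 0]],
  [0.03, [0, 0, 0], [0, 0, 0]],
])

```text
time: 5.68
position: [0.6427, -0.1262, 0.189]
orientation: [[0.973, -0.0, -0.231], [0.231, 0.001, 0.973], [-0.0, -1.0, 0.001]]
force: [0.2, -0.2, -1.4]
opening: 0.0393
```

>>> step_arm([
  [0.03, [0, -0.001, -0.02], [0, 0, 0]],
  [0.03, [0, 0, -0.005], [0, 0, 0]],
  [0.03, [0, 0, 0], [0, 0, 0]],
])

```text
time: 6.05
position: [0.6422, -0.127, 0.1614]
orientation: [[0.973, -0.002, -0.231], [0.231, 0.001, 0.973], [-0.001, -1.0, 0.002]]
force: [-0.3, 0.0, -0.3]
opening: 0.0393
```

>>> step_arm([
  [0.03, [0, 0, -0.006], [0, 0, 0]],
  [0.03, [0, 0, -0.006], [0, 0, 0]],
  [0.03, [0, 0, 0], [0, 0, 0]],
])

```text
time: 6.42
position: [0.6423, -0.1269, 0.1488]
orientation: [[0.973, -0.001, -0.231], [0.231, 0.001, 0.973], [-0.001, -1.0, 0.002]]
force: [-0.9, -0.0, -0.1]
opening: 0.0397
```

>>> step_arm([
  [0.03, [0, 0, -0.007], [0, 0, 0]],
  [0.03, [0, 0, -0.007], [0, 0, 0]],
  [0.03, [0, 0, -0.004], [0, 0, 0]],
  [0.03, [0, 0, -0.001], [0, 0, 0]],
])

```text
time: 6.92
position: [0.6429, -0.1271, 0.1305]
orientation: [[0.973, -0.0, -0.231], [0.231, 0.001, 0.973], [-0.0, -1.0, 0.001]]
force: [-3.8, 0.3, 8.7]
opening: 0.039
```

>>> step_arm([
  [0.03, [0, 0, -0.003], [0, 0, 0]],
  [0.03, [0, 0, -0.001], [0, 0, 0]],
])

```text
time: 7.18
position: [0.6434, -0.1272, 0.1306]
orientation: [[0.973, 0.0, -0.231], [0.231, 0.0, 0.973], [0.0, -1.0, 0.0]]
force: [-0.4, -0.6, -0.7]
opening: 0.0394
```

>>> step_arm([
  [0.07, [0, 0, 0], [0, 0, 0]],
  [0.07, [0, 0, 0], [0, 0, 0]],
  [0.07, [0, 0, 0], [0, 0, 0]],
  [0.07, [0, 0, 0], [0, 0, 0]],
  [0.07, [0, 0, 0.04], [0, 0, 0]],
  [0.07, [0, 0, 0.05], [0, 0, 0]],
  [0.07, [0, 0, 0.02], [0, 0, 0]],
  [0.07, [0, 0, 0], [0, 0, 0]],
])

```text
time: 8.18
position: [0.6417, -0.1267, 0.2394]
orientation: [[0.973, -0.004, -0.231], [0.231, 0.002, 0.973], [-0.004, -1.0, 0.003]]
force: [0.4, -0.1, -0.9]
opening: 0.07
```

```bash
python3 - <<'E'
from h import *
d=snap('side','side3')
s=cv2.imread('pics/side3.png')
cv2.imwrite('pics/z5.png',cv2.resize(s[140:260,260:420],(800,600),interpolation=cv2.INTER_CUBIC))
E
```

```text
(no output)
```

View pics/z5.png

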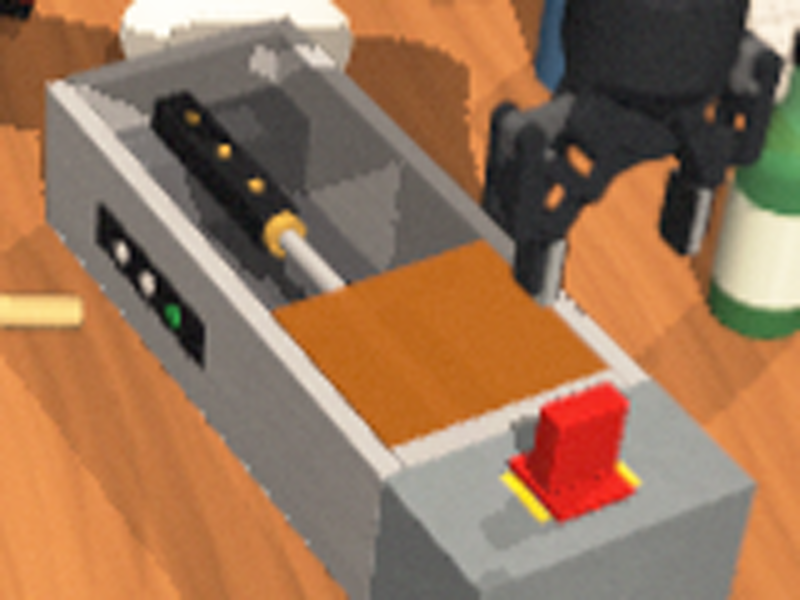

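The plug sits flush between the yellow marks (collar at about (572,490) in the crop) and has been let go. Next is the steel.

>>> step_arm([
  [0.05, [-0.012, 0.044, 0], [0, 0, 0]],
  [0.05, [-0.012, 0.044, 0], [0, 0, 0]],
  [0.05, [-0.012, 0.044, 0], [0, 0, 0]],
  [0.05, [-0.012, 0.044, 0], [0, 0, 0]],
  [0.05, [-0.012, 0.044, -0.02], [0, 0, 0]],
  [0.05, [-0.006, 0.022, -0.02], [0, 0, 0]],
  [0.05, [0, 0, 0], [0, 0, 0]],
  [0.05, [0, 0, 0], [0, 0, 0]],
])

```text
time: 9.22
position: [0.5637, 0.1213, 0.1753]
orientation: [[0.973, -0.036, -0.229], [0.229, 0.003, 0.973], [-0.034, -0.999, 0.012]]
force: [0.3, 0.4, 0.6]
opening: 0.0498
```

>>> step_arm([
  [0.05, [0.0055, 0.019, -0.02], [-0.2, -2.0, 0]],
  [0.05, [0, 0, 0], [0, 0, 0]],
  [0.05, [0, 0, 0], [0, 0, 0]],
])

```text
time: 9.6
position: [0.5712, 0.1374, 0.1564]
orientation: [[0.974, 0.001, -0.225], [0.225, -0.001, 0.974], [0.001, -1.0, -0.001]]
force: [0.1, 0.3, -0.6]
opening: 0.0499
```

>>> step_arm([
  [0.05, [-0.002, 0.003, -0.025], [0, 0, 0]],
  [0.05, [0, 0, -0.025], [0, 0, 0]],
  [0.05, [0, 0, -0.014], [0, 0, 0]],
  [0.05, [0, 0, 0], [0, 0, 0]],
  [0.05, [0, 0, 0], [0, 0, 0]],
])

```text
time: 10.22
position: [0.5739, 0.137, 0.0973]
orientation: [[0.975, 0.011, -0.221], [0.221, -0.001, 0.975], [0.01, -1.0, -0.003]]
force: [0.3, -0.4, 0.6]
opening: 0.0501
```

>>> step_arm([
  [0.05, [-0.0048, 0.0034, -0.005], [0, 0.6, 0.3]],
  [0.05, [0, 0, 0], [0, 0, 0]],
])

```text
time: 10.48
position: [0.5698, 0.1407, 0.0938]
orientation: [[0.974, 0.002, -0.226], [0.226, -0.001, 0.974], [0.002, -1.0, -0.001]]
force: [-0.0, 0.0, -0.3]
opening: 0.0498
```

>>> step_arm([
  [0.05, [-0.001, 0, -0.008], [0, 0, 0]],
  [0.05, [-0.001, 0, -0.008], [0, 0, 0]],
  [0.05, [0, 0, -0.006], [0, 0, 0]],
  [0.05, [0, 0, 0], [0, 0, 0]],
  [0.05, [0, 0, 0], [0, 0, 0]],
])

```text
time: 11.1
position: [0.5675, 0.1409, 0.0701]
orientation: [[0.974, 0.002, -0.227], [0.227, -0.001, 0.974], [0.002, -1.0, -0.001]]
force: [-0.0, 0.7, 0.2]
opening: 0.0503
```

>>> step_arm([
  [0.05, [0.001, 0, 0], [0, 0, 0]],
  [0.015, [0, 0, 0], [0, 0, 0]],
  [0.015, [0, 0, 0], [0, 0, 0]],
  [0.015, [0, 0, 0], [0, 0, 0]],
  [0.015, [0, 0, 0], [0, 0, 0]],
  [0.015, [0, 0, 0], [0, 0, 0]],
  [0.015, [0, 0, 0], [0, 0, 0]],
], force=90)

```text
time: 11.98
position: [0.5694, 0.1409, 0.0711]
orientation: [[0.974, 0.004, -0.227], [0.227, -0.001, 0.974], [0.004, -1.0, -0.001]]
force: [-0.2, -0.1, -0.6]
opening: 0.0228
```

>>> step_arm([
  [0.015, [0, 0, 0.006], [0, 0, 0]],
  [0.015, [0, 0, 0], [0, 0, 0]],
  [0.015, [0, 0, 0.004], [2.44, 0.57, 0]],
  [0.015, [0, 0, 0.004], [2.44, 0.57, 0]],
  [0.015, [0, 0, 0], [0, 0, 0]],
])

```text
time: 12.6
position: [0.5668, 0.141, 0.0831]
orientation: [[0.974, -0.022, -0.226], [0.227, 0.086, 0.97], [-0.002, -0.996, 0.089]]
force: [-0.2, 0.5, -2.6]
opening: 0.0225
```

>>> step_arm([
  [0.015, [0.001, -0.0003, 0.005], [2.44, 0.57, 0]],
  [0.015, [0.001, -0.0005, 0.0045], [2.44, 0.57, 0]],
  [0.015, [0, -0.0006, 0.0045], [2.44, 0.57, 0]],
  [0.015, [0, -0.0007, 0.0045], [2.44, 0.57, 0]],
  [0.015, [0, 0, 0], [0, 0, 0]],
])

```text
time: 13.22
position: [0.5666, 0.1392, 0.0993]
orientation: [[0.973, -0.067, -0.219], [0.229, 0.254, 0.94], [-0.007, -0.965, 0.262]]
force: [-0.5, -0.4, -3.1]
opening: 0.0227
```

>>> step_arm([
  [0.015, [0.0003, -0.0012, 0.005], [2.44, 0.57, 0]],
  [0.015, [0.0003, -0.0014, 0.0045], [2.44, 0.57, 0]],
  [0.015, [0.0003, -0.0014, 0.0045], [2.44, 0.57, 0]],
  [0.015, [0.0003, -0.0014, 0.0045], [2.44, 0.57, 0]],
  [0.015, [0.0003, -0.0015, 0.004], [2.44, 0.57, 0]],
  [0.015, [0.0003, -0.0015, 0.004], [2.44, 0.57, 0]],
  [0.015, [0, 0, 0], [0, 0, 0]],
])

```text
time: 14.1
position: [0.5664, 0.1318, 0.1241]
orientation: [[0.972, -0.128, -0.197], [0.234, 0.492, 0.839], [-0.01, -0.861, 0.508]]
force: [0.9, -0.6, -3.1]
opening: 0.0229
```

```bash
python3 - <<'E'
from h import *
snap('side','side4')
s=cv2.imread('pics/side4.png')
cv2.imwrite('pics/z6.png',cv2.resize(s[110:260,260:420],(640,600),interpolation=cv2.INTER_CUBIC))
E
```

```text
(no output)
```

View pics/z6.png

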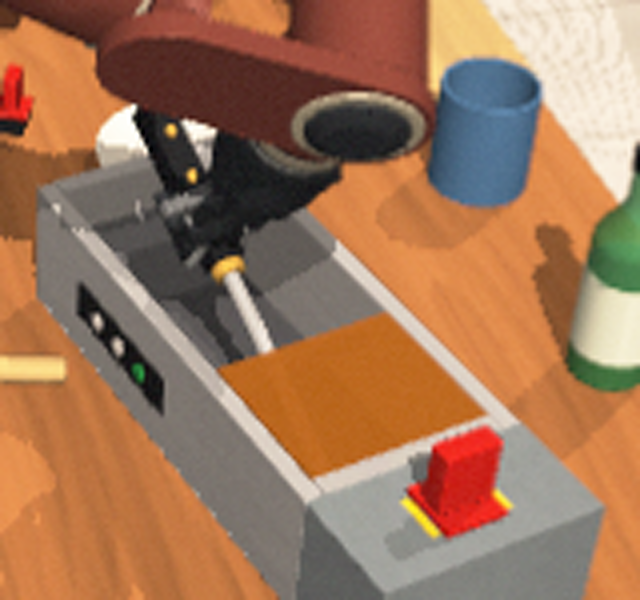

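The steel is tilted about 30° in the gripper, with its rod running free between bar and cover; the force reading is only its weight. I'll slide it out along its axis.

>>> step_arm([
  [0.015, [-0.003, 0.0126, 0.0078], [0, 0, 0]],
  [0.015, [-0.004, 0.0168, 0.0104], [0, 0, 0]],
  [0.015, [-0.004, 0.0168, 0.0104], [0, 0, 0]],
  [0.015, [-0.002, 0.0084, 0.0053], [0, 0, 0]],
  [0.015, [0, 0, 0], [0, 0, 0]],
])

```text
time: 14.78
position: [0.5518, 0.1924, 0.1617]
orientation: [[0.971, -0.128, -0.201], [0.238, 0.491, 0.838], [-0.008, -0.861, 0.508]]
force: [-0.3, 0.6, -2.9]
opening: 0.0228
```

>>> step_arm([
  [0.015, [-0.003, 0.0126, 0.0078], [0, 0, 0]],
  [0.015, [-0.003, 0.0126, 0.0085], [0, 0, 0]],
  [0.015, [-0.003, 0.0126, 0.01], [0, 0, 0]],
  [0.015, [0, 0, 0.02], [0, 0, 0]],
  [0.015, [0, 0, 0.025], [0, 0, 0]],
  [0.015, [0, 0, 0.025], [0, 0, 0]],
  [0.015, [0, 0, 0.02], [0, 0, 0]],
  [0.015, [0, 0, 0], [0, 0, 0]],
])

```text
time: 15.78
position: [0.5422, 0.2325, 0.2874]
orientation: [[0.971, -0.125, -0.202], [0.237, 0.491, 0.838], [-0.006, -0.862, 0.507]]
force: [0.9, 1.1, -2.6]
opening: 0.0226
```

>>> step_arm([
  [0.015, [0, 0, 0.01], [0, 0, 0]],
  [0.015, [0, 0, 0], [0, 0, 0]],
  [0.015, [0, 0, 0], [0, 0, 0]],
  [0.015, [0, 0, 0], [0, 0, 0]],
  [0.015, [0, 0, 0], [0, 0, 0]],
  [0.015, [0, 0, 0], [0, 0, 0]],
])

```text
time: 16.52
position: [0.5408, 0.2321, 0.2938]
orientation: [[0.971, -0.131, -0.198], [0.237, 0.49, 0.839], [-0.013, -0.862, 0.507]]
force: [0.4, -0.8, -2.5]
opening: 0.0229
```

```bash
python3 - <<'E'
from h import *
d=snap('side','side5'); o=arm.get_obs(); p=np.array(o['position']); z=np.array(o['orientation'])[:,2]; y=np.array(o['orientation'])[:,1]
g=p-.005*y; e=[g-.197*z,g+.103*z]; print(p,o['joint_velocities'],'tip,butt',e); print(proj(d,e)-[200,50])
s=cv2.imread('pics/side5.png'); cv2.imwrite('pics/z7.png',cv2.resize(s[50:260,200:420],(660,630)[:2]if 0 else (628,600)))
E
```

```text
[0.54077497 0.23204938 0.29382974] [-0.00473938 -0.09210849 -0.00343271 -0.01649243 -0.05388521 -0.06161218] tip,butt [array([0.5804037 , 0.06434045, 0.19824063]), array([0.52105132, 0.31600301, 0.35036969])]
[[126.82839399 110.87286696]
 [ 79.98273526  12.74943266]]
```

View pics/z7.png

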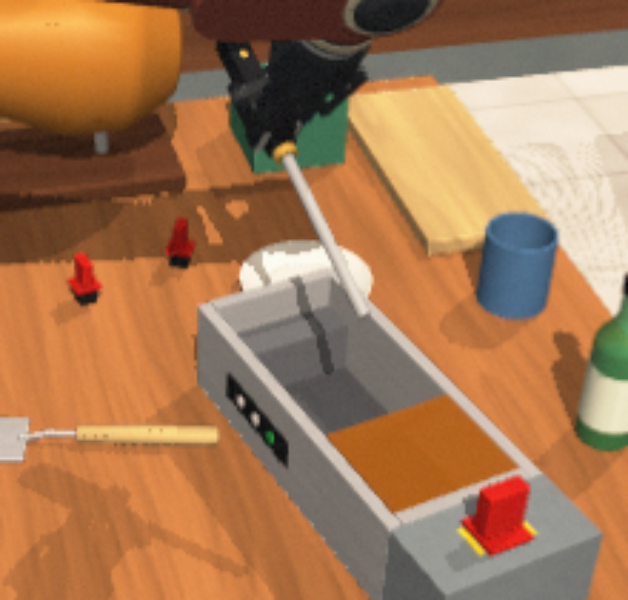

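The tip shows at (362,312), against a predicted (362,317), and the plug is still flush. Both ends are well above the rim, so I'm handing in.

```bash
python3 -c "
from cell import arm
o=arm.get_obs();print(o['force'],o['opening']);print(arm.sign_off())"
```

```text
[-0.68427432 -0.64110554 -3.67792889] 0.02250328170959871
the job is handed in; nothing more can be done
None
```

I pushed the red key plug home in its socket and let go of it. I then tilted the honing steel about 30°, handle end up, slid it out from under the amber cover and lifted it clear. I handed the job in at about 16.6 s of the 61 s allowed, and the sign-off gives no verdict.

Last checks before handing in:
- **Plug:** the side view shows its collar flush between the yellow marks. It stopped within 1 mm of the expected depth when pushed.
- **Steel ends:** I worked out the tip at z ≈ 0.198 m and the handle end at z ≈ 0.350 m; the rim is at 0.100 m. The tip in the picture is about 2 camera pixels from where I predicted it.
- **Grip:** the steel is held firmly with the fingers 22.5 mm apart, and joint speeds were all below 0.1°/s.
- **Contact with the machine:** during the whole withdrawal the wrist felt only about the steel's weight, around 3 N.
- **Bystanders:** the plate and spatula look undisturbed. The jar and mill are outside the last crop I viewed, so I did not check them at the end. The arm worked well away from them.

No check failed or disagreed.

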